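# Shut down an interlocked three-gas console

### The job

Shut down the gas console on the clean bench: turn all three lever cocks clockwise from open (in line with their pipes) to fully shut against their stops. The interlock under the deck lets them go only one after another in the order flammable gas, carbon dioxide, nitrogen, and nothing shows which lever is which, so feel for the one that is free: a locked lever gives a few degrees and stops dead, so never force it - ease off and try another. Then let go and leave everything else on the bench where it is.

Things in the scene. Friction and masses are not known exactly. Their poses are not given: they have to be found in the camera images.
- lever_left (a joint): Left lever's angle in rad (left as seen from the robot). 0 = open: lever points from its spindle to the console's front (its -x, towards the robot), in line with its pipe. Grows clockwise seen from above to 1.571 = shut: lever points to the console's left (its +y), against its stop. Free, it turns against friction of about 5 N at the middle of the grip and stays where left
- lever_mid (a joint): Middle lever's angle, alike. Any lever that the interlock holds turns only to about 0.07 rad (5 mm at the grip) and then stops dead; more than 25 N between the robot and a lever, locked or at its stop, damages the interlock
- lever_right (a joint): Right lever's angle, alike. The next lever is freed when the one before has been brought to its shut stop, and one left short of it drags on the next or locks it; a shut lever is locked in when the next one has been thrown
- lever_left_grip (a point): Middle of the black grip of the left lever: grip 60 mm long along the lever, 16 mm wide, 20 mm tall; this point is 75 mm from the spindle axis (the grip ends 105 mm from it), 117 mm above the bench, 47 mm above the console's deck
- lever_mid_grip (a point): The same of the middle lever
- lever_right_grip (a point): The same of the right lever
- lever_left_pivot (a point): Point on the vertical spindle axis of the left lever at the height of the grip. Axes as the console's
- lever_mid_pivot (a point): The same of the middle lever; the spindles stand 140 mm apart in a straight row along the console's y
- lever_right_pivot (a point): The same of the right lever
- console: Fixed metal console, 206 mm deep (x), 466 mm wide (y), deck 70 mm above the bench, with three twin lever cocks in a row; copper pipes leave front and back. Its sequence interlock frees one lever at a time; all six orders occur. Two stop pins 30 mm from each spindle axis rise 52 mm above the deck. Origin: centre of its underside; x to its back, y to its left, seen from the robot
- tube_rack: Bystander: ivory tube rack with a handle at each end, 230 x 115 x 106 mm, loose on the bench to the right; origin under its centre
- tip_box: Bystander: closed pipette-tip box 126 x 88 x 64 mm, loose, to the left; origin under its centre
- reagent_bottle: Bystander: capped bottle, 68 mm across, 150 mm tall, loose, at the near right; origin under its centre
- wash_bottle: Bystander: capped bottle, 64 mm across, 160 mm tall, loose, to the left; origin under its centre

How it is judged:
On the way, in this order (a step that is already met when the one before it is completed fails the run):
1. one lever stands fully shut (value of joint any of lever_left, lever_mid, lever_right above 1.5 rad), for 0.2 s.
2. two levers stand fully shut ((value of joint each of lever_left, lever_mid above 1.5 rad or value of joint each of lever_left, lever_right above 1.5 rad or value of joint each of lever_mid, lever_right above 1.5 rad)), for 0.2 s.
At the end, for the whole second after the job is handed in: All three levers stand at rest within 0.07 rad (4 degrees) of their shut stops (joint above 1.50 rad) (value of joint each of lever_left, lever_mid, lever_right above 1.5 rad and velocity of joint each of lever_left, lever_mid, lever_right below 0.05 rad/s); the robot touches nothing.
It fails at once if a lever is forced: more than 25 N between the robot and a lever (contact force between any of the fingers, the arm and lever_left above 25 N or contact force between any of the fingers, the arm and lever_mid above 25 N or contact force between any of the fingers, the arm and lever_right above 25 N).
It fails at once if a bystander is moved by more than 30 mm (distance of any of tube_rack, tip_box, reagent_bottle, wash_bottle from where it was at the start of the episode above 0.03 m).
It also fails if it takes over 72 s, if anything falls off the work surface, if the arm or the gripper's body presses on something with over 40 N, if the wrist force passes 120 N, or if a joint passes its speed limit or range.

### The arm

A 6-joint arm with a two-finger parallel gripper is mounted at the origin on the work surface. World frame = base frame: x ahead of the robot, y to its left, z up, the work surface at z = 0. Lengths are in m, angles in rad, forces in N, time in s.
With the tool pointing down it reaches from about 0.275 to 0.85 m from the base axis. Payload 5.2 kg.
Tool frame: the origin (TCP) lies midway between the tips of the shut fingers; the grasp point (between the pads) lies 19 mm behind it; z points along the fingers, x is the direction in which the jaws open and shut, and the axes are right-handed (so a half turn about z gives the same grasp; the last joint's range is limited). The gripper opens to 85 mm and grips with 20 to 120 N. Pads are 22 mm wide; open, the fingers measure 114 mm over their backs; the gripper's body (76 mm by 85 mm) begins 54 mm behind the grasp point. The pads swing forward as they close: fully open they stand 13 mm farther back than shut.
Start: joints at [-1.359, 0.259, 1.535, -0, 1.348, -0.203], TCP at [0.222, -0.503, 0.231] pointing down, gripper open.
Joint ranges: [-3.14, 3.14], [-0.91, 2.08], [0.19, 2.58], [-1.22, 4.36], [0.22, 2.71], [-3.12, 3.12]. Speed limits (rad/s): [2.57, 2.57, 3.14, 3.14, 3.14, 3.14].

### API

Orientations are given as a rotation vector (axis times angle).
In Python, from cell import ctrl gives the robot as it stands. The module is installed in compiled form; this text tells all that it offers.
- The arm moves only by the tool apply_moves, never from a script. Its arguments are lists of equal length, an entry for each row: "linear": the shift along the world's x, y, z in units of 150 mm (1.0 is 150 mm), a list of three; "delta_rot": the turn, a rotation vector about the world's x, y, z in units of pi rad (1.0 is pi rad), a list of three. A call has 1 to 8 rows; each row shifts and turns the commanded pose from where the row before left it; what a row does not reach is not made up. A row lasts 1/10 s, in which the tool goes at most 50 mm and 8.59 degrees, less where a joint would pass 70% of its speed; a pose out of reach is approached as far as the arm can. A call with a number of a shift or a turn outside -1 to 1 is refused whole. A call with a gripper value outside its range is refused whole. "claw" is the closure in counts, from 0 (fully open) to 255 (shut), set as the call begins (left out, the last holds). The fingers move at their own pace and stop on an object; "grip_force" is the grip in N (left out, the last holds). Time passes only in rows, so rows that do not move let the fingers close. It gives the time, the measured TCP pose, the force and the opening at its end, in the units of the state.
- ctrl.state(): the state, without advancing time (a new reading comes with each control period).
- ctrl.camera(name): name is "side" or "top"; returns (picture, depth): 384x512x3 uint8, red, green, blue; 384x512 float32, m along the optical axis (not along the pixel's ray), 0 where there is no reading.
- ctrl.camera_model(name): a dict with "intrinsics" (3x3 intrinsics, pixels), "dist_coeffs" ([k1, k2, p1, p2, k3] as OpenCV has them; the pictures are not rectified), "T" (4x4, takes a point from camera to world coordinates). Camera axes: x right, y down, z forward; pixel columns grow to the right and rows downward; lengths in m; the calibration is good to about 2 mm. A picture is of the moment at which its call begins. camera_model takes no time and is no camera call.
- ctrl.finish_job(): hands the job in, once; it reports no verdict.
Trained networks look in the newest picture that a camera, given by its name, has taken for a name from the list of things; names that differ only in an ending like _2 or _b are one class to them, and where a whole thing is asked for, a point or a joint stands for the part that bears it (a point fixed in the world has none). Each returns a list of dicts, best first, with "conf" (0 to 1); they miss things now and then, are a little off and sometimes report something else, mostly with a low value. They report only what shows in the picture. A call takes as long as a camera call.
- ctrl.search_frame(camera, name): "centre" ([x, y, z] in m, in world coordinates, good to about 4 mm: the middle of the surface that is visible of it).
The state is a dict: "time_s": time; "joint_positions": joint angles; "qd": joint speeds; "joint_torque": joint torques, N m; "eef_pos": TCP position; "tcp_rot": TCP orientation; "wrist_force": force on the tool from outside, world axes, zero at the start; "wrist_torque": the same for the moment, N m; "grip_width": finger opening in m.
Only numpy, scipy, OpenCV 4.12 (cv2) and the standard library are available. Lean on these libraries where they do the work, as an engineer would, in place of code of your own. Each camera call takes 0.05 s, during which the arm holds its last target.

## Working session

There is one attempt and no reset: what is moved stays moved. The work goes in short steps, Python scripts to look and compute and a tool call to move; the robot and the scene stay as the last step left them, time stands still between calls to the robot, and variables do not carry over. Pictures are saved under pics/ and viewed, and the job is handed in when it is done.

Besides the shell and the picture viewer there is one more tool, called after ">>>" as name(argument=value, ...) on one line, values as JSON. apply_moves: Moves the arm, as the interface text tells. Shifts and turns lie within -1 to 1; 1 stands for 150 mm of shift or pi rad of turn. Its arguments: {"type":"object","properties":{"linear":{"type":"array","items":{"type":"array","items":{"type":"number"}}},"delta_rot":{"type":"array","items":{"type":"array","items":{"type":"number"}}},"claw":{"type":"number"},"grip_force":{"type":"number"}},"required":["linear","delta_rot"]}

```bash
mkdir -p pics; python3 - <<'E'
from cell import ctrl
import cv2
for n in("top","side"):
    p,d=ctrl.camera(n); cv2.imwrite(f"pics/{n}0.png",p[:,:,::-1])
    for t in ["lever_left_grip","lever_mid_grip","lever_right_grip","lever_left_pivot","lever_mid_pivot","lever_right_pivot","console","tube_rack","tip_box","reagent_bottle","wash_bottle"]:
        print(n,t,[( [round(float(v),3) for v in r["centre"]],round(r["conf"],2)) for r in ctrl.search_frame(n,t)[:3]])
print(ctrl.state())
E
```

```text
top lever_left_grip [([0.526, 0.12, 0.124], 0.66)]
top lever_mid_grip [([0.507, -0.011, 0.126], 0.77), ([0.512, -0.016, 0.068], 0.74)]
top lever_right_grip [([0.487, -0.153, 0.13], 0.52)]
top lever_left_pivot [([0.511, -0.015, 0.066], 0.74), ([0.508, -0.011, 0.13], 0.23)]
top lever_mid_pivot [([0.51, -0.016, 0.072], 0.88)]
top lever_right_pivot [([0.514, -0.018, 0.07], 0.89)]
top console [([0.514, -0.017, 0.066], 0.65)]
top tube_rack []
top tip_box [([0.42, 0.459, 0.064], 0.61), ([0.491, -0.147, 0.127], 0.23)]
top reagent_bottle [([0.284, -0.39, 0.101], 0.81)]
top wash_bottle [([0.642, 0.411, 0.11], 0.71), ([0.425, 0.46, 0.068], 0.22)]
side lever_left_grip []
side lever_mid_grip [([0.53, -0.019, 0.12], 0.62)]
side lever_right_grip [([0.51, -0.156, 0.125], 0.44)]
side lever_left_pivot []
side lever_mid_pivot [([0.526, -0.146, 0.069], 0.68)]
side lever_right_pivot [([0.528, -0.145, 0.069], 0.61)]
side console [([0.529, -0.147, 0.067], 0.87), ([0.512, -0.158, 0.124], 0.74)]
side tube_rack [([0.565, -0.49, 0.057], 0.77)]
side tip_box [([0.527, -0.148, 0.069], 0.65)]
side reagent_bottle [([0.266, -0.413, 0.069], 0.72)]
side wash_bottle [([0.643, 0.408, 0.083], 0.92), ([0.264, -0.414, 0.067], 0.48)]
{'time_s': 1.2, 'joint_positions': array([-1.35880780e+00,  2.58622746e-01,  1.53499960e+00,  2.10979551e-06,
        1.34800250e+00, -2.02797473e-01]), 'qd': array([-3.69214816e-04,  1.61151472e-04,  2.21533532e-05,  5.53292688e-04,
        1.18245486e-03, -1.44391943e-03]), 'joint_torque': array([-1.04573704e-03, -4.45939386e+01, -2.90895867e+01, -5.49856832e-04,
        8.19282905e-04,  2.77964745e-06]), 'eef_pos': array([ 0.22167111, -0.50335538,  0.23129765]), 'tcp_rot': array([-2.63123353e+00,  1.71640991e+00,  3.36459265e-05]), 'wrist_force': array([ 0.64287847, -0.04830942, -0.46352786]), 'wrist_torque': array([ 0.01455449, -0.01029943, -0.02907959]), 'grip_width': 0.08548665177529216}
```

View pics/top0.png

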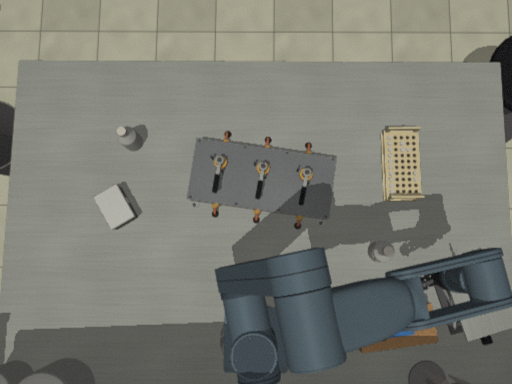

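View pics/side0.png

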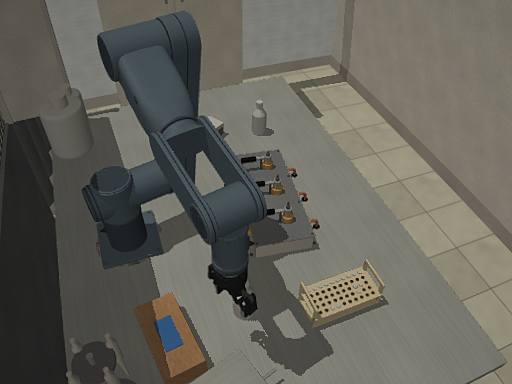

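The top view shows the three levers at about (216,178), (261,182) and (304,187), all pointing towards the robot. The console is yawed about -9°. The rack is at (402,162), the reagent bottle at (382,252) and the tip box and wash bottle are on the left. Next I'll measure the lever geometry from depth.

```bash
cat > h.py <<'E'
from cell import ctrl
import cv2, numpy as np
def cloud(n):
    p,d=ctrl.camera(n); m=ctrl.camera_model(n); K=np.array(m["intrinsics"]);D=np.array(m["dist_coeffs"]);T=np.array(m["T"])
    v,u=np.mgrid[:384,:512]; uv=np.stack([u,v],-1).reshape(-1,1,2).astype(float)
    n_=cv2.undistortPoints(uv,K,D).reshape(-1,2); z=d.reshape(-1)
    P=np.c_[n_*z[:,None],z]@T[:3,:3].T+T[:3,3]; P[z==0]=np.nan
    return p,P.reshape(384,512,3)
E
python3 - <<'E'
from h import *
p,P=cloud("top"); np.save("P.npy",P); np.save("p.npy",p)
x,y,z=P[...,0],P[...,1],P[...,2]
roi=(x>.38)&(x<.72)&(abs(y+.015)<.3)
deck=roi&(z>.055)&(z<.085)
pts=P[deck][:,:2].astype(np.float32); print("deck",np.median(z[deck]),cv2.minAreaRect(pts))
g=roi&(z>.107)&(z<.14)&(p.max(-1)<60)
n,l,s,c=cv2.connectedComponentsWithStats(g.astype(np.uint8))
for i in range(1,n):
    if s[i,4]<15: continue
    q=P[l==i]; m=q.mean(0); w,V=np.linalg.eigh(np.cov(q[:,:2].T)); a=V[:,1]
    pr=(q[:,:2]-m[:2])@a
    print(s[i],m.round(4),"ang",np.degrees(np.arctan2(a[1],a[0])).round(1),"len",np.ptp(pr).round(3),q[:,2].min(),q[:,2].max())
im=cv2.resize(p[120:235,180:345],None,fx=4.8,fy=4.8,interpolation=cv2.INTER_CUBIC); cv2.imwrite("pics/crop.png",im[:,:,::-1])
E
```

```text
deck 0.06974513956296502 ((0.5226609110832214, -0.01744525134563446), (0.4676904082298279, 0.212873175740242), 82.21380615234375)
[212 175   8  18  92] [0.494  0.1263 0.1251] ang 171.1 len 0.056 0.1085956161117545 0.13501396966318846
[256 181   7  18  86] [ 0.4763 -0.0097  0.1256] ang 170.0 len 0.056 0.11296980989064154 0.13673349511446475
[299 187   8  19  97] [ 0.456  -0.1459  0.1246] ang 169.1 len 0.058 0.11384994621230415 0.1322257617765512
```

View pics/crop.png

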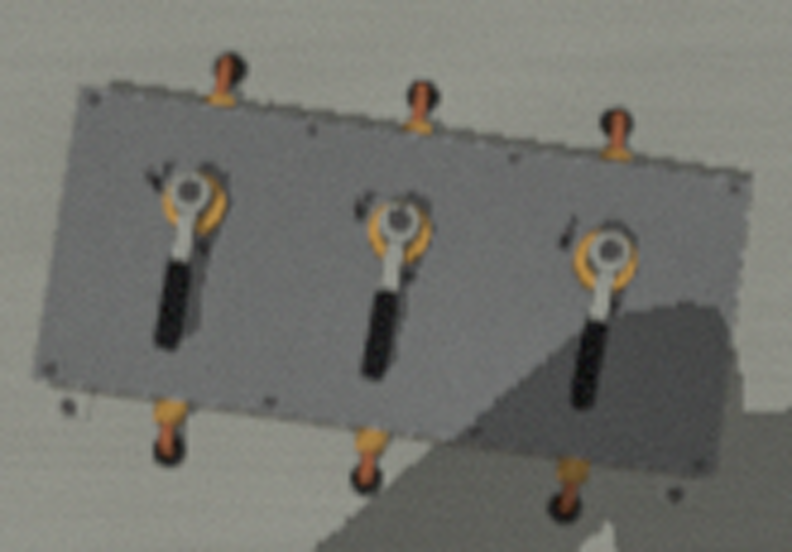

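Console yaw is about -8°. The pivots come out near L(.569,.117), M(.5505,-.020) and R(.531,-.1575), and the heights and spacings agree with the given sizes to 2-3 mm. I'll push with closed fingers, jaw axis along the lever, and try the right lever first.

>>> apply_moves(linear=[[0.187,0.268,0],[0.187,0.268,0],[0.187,0.268,0],[0.187,0.268,0],[0.187,0.268,0],[0.187,0.268,0],[0.187,0.268,0],[0.187,0.268,0]], delta_rot=[[0,0,0.0404],[0,0,0.0404],[0,0,0.0404],[0,0,0.0404],[0,0,0.0404],[0,0,0.0404],[0,0,0.0404],[0,0,0.0404]], claw=255, grip_force=20)

```text
time_s: 2.05
eef_pos: [0.447, -0.18, 0.2316]
tcp_rot: [3.134, -0.213, 0.001]
wrist_force: [0.4, -0.9, 0.5]
grip_width: 0.0003
```

```bash
cat >> h.py <<'E'
yaw0=np.radians(-8); ex=np.array([np.cos(yaw0),np.sin(yaw0)]); ey=np.array([-ex[1],ex[0]])
PV={"L":np.array([.569,.117]),"M":np.array([.5505,-.020]),"R":np.array([.5307,-.1575])}
from scipy.spatial.transform import Rotation as Ro
def st():
    s=ctrl.state(); R=Ro.from_rotvec(s["tcp_rot"]).as_matrix(); y=np.degrees(np.arctan2(R[1,0],R[0,0]))
    return s,np.array(s["eef_pos"]),y
def tgt(k,th,r=.08,d=.019):
    u=-np.cos(th)*ex+np.sin(th)*ey; t=np.sin(th)*ex+np.cos(th)*ey
    return PV[k]+r*u-d*t
E
python3 - <<'E'
from h import *
s,p,y=st(); print(s["time_s"],p,y,s["joint_positions"].round(2),s["grip_width"],s["wrist_force"]); print((tgt("R",0,d=.035)-p[:2])/.15,(0.1-p[2])/.15)
R=Ro.from_rotvec(s["tcp_rot"]).as_matrix(); print(R.round(3))
E
```

```text
2.05 [ 0.44697269 -0.18000976  0.23162248] -7.76967220742891 [-0.61  0.13  1.69 -0.    1.32 -0.48] 0.000330004097704284 [ 0.3550985  -0.85717574  0.47258474]
[-0.0024346  -0.00677183] -0.8774832072096347
[[ 0.991 -0.135  0.001]
 [-0.135 -0.991 -0.001]
 [ 0.001  0.    -1.   ]]
```

>>> apply_moves(linear=[[0,0,-0.22],[0,0,-0.22],[0,0,-0.22],[0,0,-0.22],[0,0,0]], delta_rot=[[0,0,0],[0,0,0],[0,0,0],[0,0,0],[0,0,0]])

```text
time_s: 2.55
eef_pos: [0.4433, -0.1797, 0.0957]
tcp_rot: [-3.129, 0.22, 0.012]
wrist_force: [-0.9, 0.2, -0.2]
grip_width: 0.0
```

```bash
python3 - <<'E'
from h import *
for n in("top","side"):
    p,_=ctrl.camera(n); c=p[110:260,160:360] if n=="top" else p[120:330,180:400]
    cv2.imwrite(f"pics/{n}1.png",cv2.resize(c,None,fx=2.7,fy=2.7,interpolation=cv2.INTER_CUBIC)[:,:,::-1])
s,p,y=st(); print(p,y,s["wrist_force"])
E
```

```text
[ 0.44608321 -0.18177661  0.09962546] -8.05588547443318 [0.41257162 0.4303453  0.6280325 ]
```

View pics/side1.png

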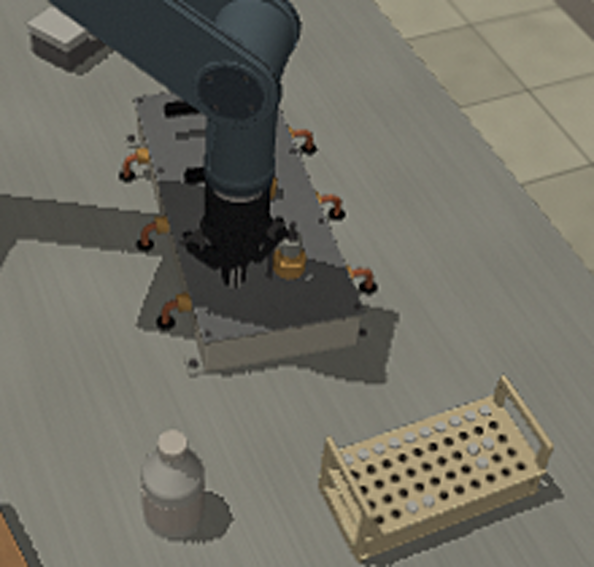

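The side view shows the closed fingers (crop ~(235,275)) just right of the right lever, with the spindle at (290,250). I'll check the spindle-top height before going on.

```bash
python3 - <<'E'
from h import *
P=np.load("P.npy")
for k,v in PV.items():
    r=np.hypot(P[...,0]-v[0],P[...,1]-v[1]); q=P[r<.02][:,2]; print(k,np.percentile(q,[50,90,99,100]))
E
```

```text
L [0.12255561 0.13301775 0.13743119 0.13801865]
M [0.12311175 0.13259132 0.13877564 0.14331076]
R [0.1214592  0.13338894 0.13519119 0.13842437]
```

>>> apply_moves(linear=[[0.01,0.04,0],[0,0,0]], delta_rot=[[0,0,0],[0,0,0]])

```text
time_s: 2.85
eef_pos: [0.4487, -0.1759, 0.1011]
tcp_rot: [3.132, -0.22, 0.005]
wrist_force: [0.0, 0.8, 0.7]
grip_width: -0.0001
```

>>> apply_moves(linear=[[0.003,0.02,0],[0.003,0.02,0]], delta_rot=[[0,0,0],[0,0,0]])

```text
time_s: 3.05
eef_pos: [0.4489, -0.1698, 0.1002]
tcp_rot: [3.133, -0.221, 0.002]
wrist_force: [-0.2, 0.0, 0.2]
grip_width: 0.0
```

>>> apply_moves(linear=[[0.001,0.01,0]], delta_rot=[[0,0,0]])

```text
time_s: 3.15
eef_pos: [0.4488, -0.168, 0.0997]
tcp_rot: [3.134, -0.22, 0.001]
wrist_force: [0.3, -0.3, 0.2]
grip_width: 0.0001
```

>>> apply_moves(linear=[[0.001,0.01,0]], delta_rot=[[0,0,0]])

```text
time_s: 3.25
eef_pos: [0.4488, -0.1666, 0.0995]
tcp_rot: [3.134, -0.221, 0.0]
wrist_force: [0.0, -0.6, -0.2]
grip_width: 0.0001
```

>>> apply_moves(linear=[[0.001,0.01,0]], delta_rot=[[0,0,0]])

```text
time_s: 3.35
eef_pos: [0.4489, -0.1651, 0.0993]
tcp_rot: [3.134, -0.221, -0.0]
wrist_force: [-0.0, -0.8, 0.3]
grip_width: -0.0001
```

>>> apply_moves(linear=[[0.001,0.007,0]], delta_rot=[[0,0,0]])

```text
time_s: 3.45
eef_pos: [0.449, -0.164, 0.0993]
tcp_rot: [-3.134, 0.221, 0.0]
wrist_force: [-0.4, -0.3, -0.1]
grip_width: -0.0
```

>>> apply_moves(linear=[[0.001,0.007,0]], delta_rot=[[0,0,0]])

```text
time_s: 3.55
eef_pos: [0.4492, -0.1631, 0.0993]
tcp_rot: [-3.134, 0.221, 0.0]
wrist_force: [0.2, -1.1, 0.3]
grip_width: 0.0001
```

>>> apply_moves(linear=[[0.001,0.007,0]], delta_rot=[[0,0,0]])

```text
time_s: 3.65
eef_pos: [0.4493, -0.1628, 0.0993]
tcp_rot: [3.132, -0.22, -0.0]
wrist_force: [-2.2, -3.9, -1.4]
grip_width: -0.0006
```

>>> apply_moves(linear=[[0.001,0.005,0]], delta_rot=[[0,0,0]])

```text
time_s: 3.75
eef_pos: [0.4493, -0.162, 0.0993]
tcp_rot: [3.133, -0.22, -0.001]
wrist_force: [-1.7, -4.1, -0.5]
grip_width: -0.0001
```

>>> apply_moves(linear=[[0.001,0.005,0]], delta_rot=[[0,0,0]])

```text
time_s: 3.85
eef_pos: [0.4495, -0.1615, 0.0993]
tcp_rot: [3.132, -0.22, -0.001]
wrist_force: [-2.0, -6.9, -1.4]
grip_width: 0.0003
```

>>> apply_moves(linear=[[0.001,0.005,0]], delta_rot=[[0,0,0]])

```text
time_s: 3.95
eef_pos: [0.4495, -0.1611, 0.0993]
tcp_rot: [3.132, -0.22, -0.001]
wrist_force: [-3.3, -8.3, -1.8]
grip_width: 0.0001
```

>>> apply_moves(linear=[[0.001,0.005,0]], delta_rot=[[0,0,0]])

```text
time_s: 4.05
eef_pos: [0.4495, -0.1608, 0.0993]
tcp_rot: [3.131, -0.22, -0.001]
wrist_force: [-5.2, -10.0, -2.0]
grip_width: 0.0003
```

>>> apply_moves(linear=[[0.001,0.005,0]], delta_rot=[[0,0,0]])

```text
time_s: 4.15
eef_pos: [0.4496, -0.1605, 0.0993]
tcp_rot: [3.13, -0.219, -0.001]
wrist_force: [-5.1, -11.5, -1.4]
grip_width: -0.0003
```

```bash
python3 - <<'E'
from h import *
s,p,y=st(); print(s["time_s"],p,y,s["wrist_force"],s["wrist_torque"],tgt("R",0))
for n in("top","side"):
    p,_=ctrl.camera(n); c=p[130:220,240:360] if n=="top" else p[160:260,220:340]
    cv2.imwrite(f"pics/{n}2.png",cv2.resize(c,None,fx=5,fy=5,interpolation=cv2.INTER_CUBIC)[:,:,::-1])
s,p,y=st(); print(s["time_s"],p,y,s["wrist_force"],s["wrist_torque"])
E
```

```text
4.15 [ 0.44956927 -0.16052022  0.09934717] -8.020911477198583 [ -5.14686426 -11.46105899  -1.38235206] [-1.86504754  0.87442549 -0.05087763] [ 0.44883427 -0.16518125]
4.25 [ 0.44955767 -0.16053556  0.09935443] -8.02847391643369 [ -5.58514158 -11.68940801  -1.99113118] [-1.7156392   0.77488187 -0.04743141]
```

View pics/side2.png

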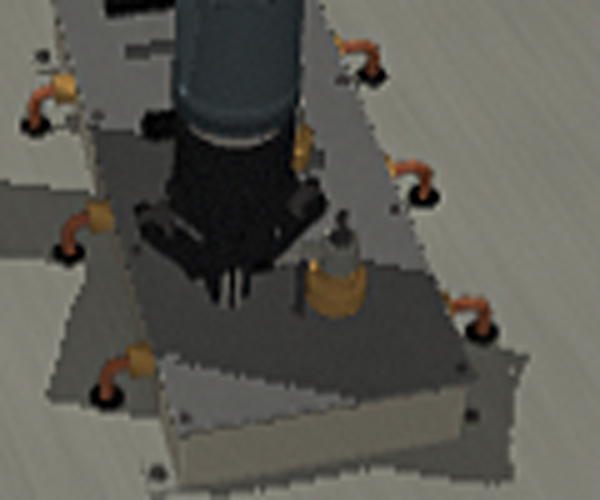

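View pics/top2.png

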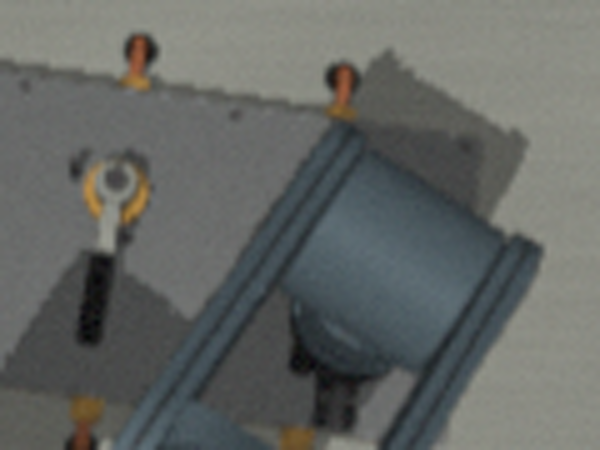

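The right lever's force builds steadily to 12 N with almost no travel, so it looks locked. I'll back off and try the middle one.

>>> apply_moves(linear=[[-0.02,-0.08,0],[-0.01,-0.05,0.12],[0,0,0.28],[0.05,0.25,0],[0.04,0.3,0],[0.04,0.3,0],[0,0.05,0],[0,0,0]], delta_rot=[[0,0,0],[0,0,0],[0,0,0],[0,0,0],[0,0,0],[0,0,0],[0,0,0],[0,0,0]])

```text
time_s: 5.05
eef_pos: [0.4651, -0.0415, 0.1593]
tcp_rot: [-3.134, 0.216, 0.0]
wrist_force: [0.6, 0.3, 0.1]
grip_width: -0.0004
```

```bash
python3 - <<'E'
from h import *
pt,P=cloud("top");z=P[...,2]
v=PV["R"]; 
g=(abs(P[...,0]-.456)<.05)&(abs(P[...,1]+.146)<.04)&(z>.107)&(z<.14)&(pt.max(-1)<60)
q=P[g]; print(len(q))
if len(q)>20:
    w,V=np.linalg.eigh(np.cov(q[:,:2].T)); print(q.mean(0),np.degrees(np.arctan2(V[1,1],V[0,1])))
s,p,y=st(); print(s["time_s"],p,y,s["wrist_force"]); print((tgt("M",0,d=.03)-p[:2])/.15,(0.1-p[2])/.15)
cv2.imwrite("pics/top3.png",cv2.resize(pt[110:260,160:360],None,fx=3.8,fy=3.8)[:,:,::-1])
E
```

```text
82
[ 0.45796621 -0.14384408  0.12608376] 165.83528673398158
5.1 [ 0.46518053 -0.04273876  0.15934057] -7.9531932897826225 [ 0.58847789  0.04364104 -0.43002188]
[0.0128189  0.02776375] -0.39560377371954264
```

View pics/top3.png

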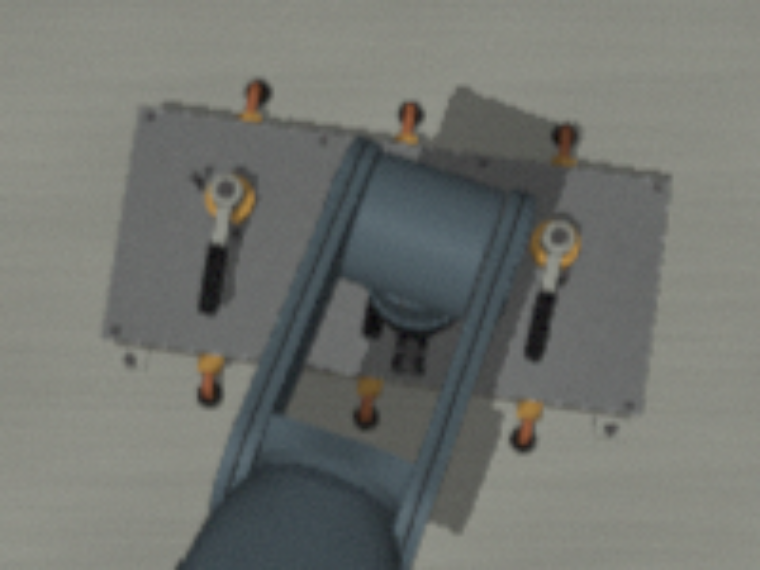

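The picture shows the right lever turned by only about 3.3°, against 4° of slack, so it is locked. Next is the middle lever.

>>> apply_moves(linear=[[0.013,0.02,-0.195],[0,0,-0.2],[0,0,0],[0.002,0.02,0]], delta_rot=[[0,0,0],[0,0,0],[0,0,0],[0,0,0]])

```text
time_s: 5.5
eef_pos: [0.4673, -0.0382, 0.1001]
tcp_rot: [-3.133, 0.224, 0.002]
wrist_force: [0.3, 0.6, -1.0]
grip_width: 0.0001
```

>>> apply_moves(linear=[[0.002,0.013,0]], delta_rot=[[0,0,0]])

```text
time_s: 5.6
eef_pos: [0.4687, -0.0358, 0.1013]
tcp_rot: [3.133, -0.223, 0.003]
wrist_force: [0.5, -0.2, -0.7]
grip_width: 0.0002
```

>>> apply_moves(linear=[[0.002,0.013,0]], delta_rot=[[0,0,0]])

```text
time_s: 5.7
eef_pos: [0.4691, -0.0335, 0.1014]
tcp_rot: [3.133, -0.222, 0.004]
wrist_force: [0.1, -0.2, 0.3]
grip_width: 0.0003
```

>>> apply_moves(linear=[[0.001,0.01,0]], delta_rot=[[0,0,0]])

```text
time_s: 5.8
eef_pos: [0.4689, -0.0316, 0.1011]
tcp_rot: [3.133, -0.221, 0.003]
wrist_force: [-0.2, 0.6, 0.1]
grip_width: 0.0001
```

>>> apply_moves(linear=[[0.002,0.013,0]], delta_rot=[[0,0,0]])

```text
time_s: 5.9
eef_pos: [0.4688, -0.0295, 0.1007]
tcp_rot: [3.134, -0.22, 0.002]
wrist_force: [0.1, -0.4, -0.4]
grip_width: 0.0003
```

>>> apply_moves(linear=[[0.001,0.01,0]], delta_rot=[[0,0,0]])

```text
time_s: 6.0
eef_pos: [0.4688, -0.0278, 0.1004]
tcp_rot: [3.134, -0.22, 0.001]
wrist_force: [0.5, -0.6, 0.3]
grip_width: 0.0002
```

>>> apply_moves(linear=[[0.001,0.007,0]], delta_rot=[[0,0,0]])

```text
time_s: 6.1
eef_pos: [0.4688, -0.0267, 0.1002]
tcp_rot: [3.134, -0.22, 0.0]
wrist_force: [0.9, -0.3, -0.5]
grip_width: -0.0002
```

>>> apply_moves(linear=[[0.001,0.007,0]], delta_rot=[[0,0,0]])

```text
time_s: 6.2
eef_pos: [0.4689, -0.0259, 0.1001]
tcp_rot: [3.133, -0.22, 0.0]
wrist_force: [-1.7, -3.4, 0.5]
grip_width: -0.0002
```

>>> apply_moves(linear=[[0.001,0.007,0]], delta_rot=[[0,0,0]])

```text
time_s: 6.3
eef_pos: [0.4689, -0.0255, 0.1001]
tcp_rot: [3.132, -0.22, -0.0]
wrist_force: [-1.7, -4.4, 1.4]
grip_width: 0.0003
```

>>> apply_moves(linear=[[0.001,0.005,0]], delta_rot=[[0,0,0]])

```text
time_s: 6.4
eef_pos: [0.469, -0.0246, 0.1001]
tcp_rot: [3.133, -0.22, -0.001]
wrist_force: [-2.0, -5.2, 0.9]
grip_width: 0.0
```

>>> apply_moves(linear=[[0.001,0.006,0]], delta_rot=[[0,0,0]])

```text
time_s: 6.5
eef_pos: [0.4691, -0.0235, 0.1001]
tcp_rot: [3.133, -0.221, -0.001]
wrist_force: [-1.3, -5.3, 1.2]
grip_width: -0.0002
```

>>> apply_moves(linear=[[0.001,0.006,0]], delta_rot=[[0,0,0]])

```text
time_s: 6.6
eef_pos: [0.4692, -0.0225, 0.1]
tcp_rot: [3.134, -0.221, -0.001]
wrist_force: [-2.5, -4.3, 1.8]
grip_width: -0.0001
```

>>> apply_moves(linear=[[0.001,0.006,0]], delta_rot=[[0,0,0]])

```text
time_s: 6.7
eef_pos: [0.4693, -0.0215, 0.1]
tcp_rot: [3.134, -0.221, -0.001]
wrist_force: [-3.4, -3.8, 2.8]
grip_width: 0.0002
```

>>> apply_moves(linear=[[0.001,0.007,0]], delta_rot=[[0,0,0]])

```text
time_s: 6.8
eef_pos: [0.4695, -0.0204, 0.1]
tcp_rot: [3.134, -0.221, -0.001]
wrist_force: [-3.3, -4.5, 2.1]
grip_width: -0.0
```

>>> apply_moves(linear=[[0.001,0.007,0]], delta_rot=[[0,0,0]])

```text
time_s: 6.9
eef_pos: [0.4696, -0.0193, 0.1]
tcp_rot: [3.134, -0.221, -0.001]
wrist_force: [-1.9, -4.3, 1.7]
grip_width: 0.0
```

>>> apply_moves(linear=[[0.001,0.007,0]], delta_rot=[[0,0,0]])

```text
time_s: 7.0
eef_pos: [0.4698, -0.0183, 0.1001]
tcp_rot: [3.134, -0.221, -0.001]
wrist_force: [-2.1, -4.5, 0.9]
grip_width: 0.0
```

>>> apply_moves(linear=[[0.001,0.007,0]], delta_rot=[[0,0,0]])

```text
time_s: 7.1
eef_pos: [0.47, -0.0171, 0.1]
tcp_rot: [3.134, -0.221, -0.001]
wrist_force: [-2.8, -4.5, 1.6]
grip_width: -0.0
```

The middle lever moves freely at a steady 5 N or so, well past 5 mm, so it is first. I'll work out the arc rows.

```bash
cat >> h.py <<'E'
def arc(k,d,ths,r=.08):
    s,p,y=st(); q=p[:2].copy(); ya=np.radians(y)
    L=[];D=[]
    for th in ths:
        t=tgt(k,th,r,d); e=(t-q)/.15; L.append([round(float(e[0]),3),round(float(e[1]),3),0]); q=q+np.array(L[-1][:2])*.15
        ny=yaw0-th; dz=round(float((ny-ya)/np.pi),4); dz=max(-.047,min(.047,dz)); D.append([0,0,dz]); ya+=dz*np.pi
    print("now",p,y,s["wrist_force"].round(1),s["time_s"]); print(L);print(D)
E
python3 - <<'E'
from h import *
print(tgt("M",.115,d=.0175))
arc("M",.0175,np.arange(.215,.93,.1))
E
```

```text
[ 0.46867143 -0.01678505]
now [ 0.46998043 -0.01714732  0.10004435] -8.056359938117847 [-2.8 -4.5  1.6] 7.1
[[-0.004, 0.057, 0], [0.01, 0.053, 0], [0.016, 0.053, 0], [0.021, 0.05, 0], [0.025, 0.048, 0], [0.031, 0.046, 0], [0.034, 0.042, 0], [0.039, 0.038, 0]]
[[0, 0, -0.047], [0, 0, -0.047], [0, 0, -0.0378], [0, 0, -0.0318], [0, 0, -0.0318], [0, 0, -0.0319], [0, 0, -0.0318], [0, 0, -0.0318]]
```

>>> apply_moves(linear=[[-0.003,0.053,0],[0.01,0.053,0],[0.016,0.053,0],[0.021,0.05,0]], delta_rot=[[0,0,-0.04],[0,0,-0.04],[0,0,-0.036],[0,0,-0.032]])

```text
time_s: 7.5
eef_pos: [0.4762, 0.0134, 0.1001]
tcp_rot: [2.995, -0.942, -0.001]
wrist_force: [-4.7, -8.9, 3.9]
grip_width: 0.0001
```

>>> apply_moves(linear=[[0.025,0.048,0],[0.031,0.046,0],[0.034,0.042,0],[0.039,0.038,0]], delta_rot=[[0,0,-0.032],[0,0,-0.032],[0,0,-0.032],[0,0,-0.032]])

```text
time_s: 7.9
eef_pos: [0.495, 0.0396, 0.1]
tcp_rot: [2.746, -1.521, -0.003]
wrist_force: [-6.1, -9.6, 5.8]
grip_width: -0.0002
```

```bash
python3 - <<'E'
from h import *
print(tgt("M",.915,d=.0175))
arc("M",.0175,np.arange(1.0,1.45,.08))
E
```

```text
[0.49579575 0.0409401 ]
now [0.49498601 0.03964295 0.10003568] -57.955461482431964 [-6.1 -9.6  5.8] 7.9
[[0.041, 0.038, 0], [0.036, 0.025, 0], [0.038, 0.022, 0], [0.039, 0.019, 0], [0.041, 0.015, 0], [0.042, 0.013, 0]]
[[0, 0, -0.0408], [0, 0, -0.0254], [0, 0, -0.0255], [0, 0, -0.0255], [0, 0, -0.0254], [0, 0, -0.0255]]
```

>>> apply_moves(linear=[[0.026,0.022,0.002],[0.026,0.02,0.002],[0.028,0.018,0],[0.028,0.017,0]], delta_rot=[[0,0,-0.019],[0,0,-0.019],[0,0,-0.019],[0,0,-0.019]])

```text
time_s: 8.3
eef_pos: [0.5104, 0.0511, 0.1001]
tcp_rot: [2.546, -1.834, -0.005]
wrist_force: [-6.1, -8.4, 3.8]
grip_width: -0.0003
```

```bash
python3 - <<'E'
from h import *
arc("M",.0175,[1.2,1.25,1.3,1.35,1.4,1.45,1.5,1.55])
E
```

```text
now [0.51044401 0.05108586 0.10005802] -71.54876023367754 [-6.1 -8.4  3.8] 8.3
[[0.031, 0.019, 0], [0.025, 0.011, 0], [0.026, 0.01, 0], [0.026, 0.008, 0], [0.026, 0.008, 0], [0.026, 0.006, 0], [0.027, 0.004, 0], [0.027, 0.003, 0]]
[[0, 0, -0.0289], [0, 0, -0.0159], [0, 0, -0.016], [0, 0, -0.0159], [0, 0, -0.0159], [0, 0, -0.0159], [0, 0, -0.0159], [0, 0, -0.0159]]
```

>>> apply_moves(linear=[[0.026,0.006,0],[0.025,0.007,0],[0.026,0.007,0]], delta_rot=[[0,0,-0.018],[0,0,-0.018],[0,0,-0.018]])

```text
time_s: 8.6
eef_pos: [0.5208, 0.0561, 0.1]
tcp_rot: [2.382, -2.044, -0.01]
wrist_force: [-9.7, 0.9, 6.1]
grip_width: -0.0002
```

>>> apply_moves(linear=[[0.024,0.005,0],[0.024,0.005,0]], delta_rot=[[0,0,-0.016],[0,0,-0.016]])

```text
time_s: 8.8
eef_pos: [0.5283, 0.0583, 0.0999]
tcp_rot: [2.277, -2.162, -0.01]
wrist_force: [-5.7, 3.9, 2.7]
grip_width: 0.0001
```

```bash
python3 - <<'E'
from h import *
arc("M",.0175,[1.4,1.45,1.5,1.55])
E
```

```text
now [0.5282514  0.05833203 0.09987508] -87.02109221357594 [-5.7  3.9  2.7] 8.8
[[0.015, 0.007, 0], [0.027, 0.006, 0], [0.027, 0.005, 0], [0.027, 0.003, 0]]
[[0, 0, -0.0066], [0, 0, -0.0159], [0, 0, -0.016], [0, 0, -0.0159]]
```

>>> apply_moves(linear=[[0.014,0.004,0],[0.014,0.004,0],[0.014,0.003,0]], delta_rot=[[0,0,-0.009],[0,0,-0.009],[0,0,-0.009]])

```text
time_s: 9.1
eef_pos: [0.5355, 0.0599, 0.0998]
tcp_rot: [2.185, -2.256, -0.008]
wrist_force: [-4.7, 1.6, 1.2]
grip_width: -0.0002
```

>>> apply_moves(linear=[[0.012,0.002,0]], delta_rot=[[0,0,-0.008]])

```text
time_s: 9.2
eef_pos: [0.5374, 0.0602, 0.0998]
tcp_rot: [2.157, -2.283, -0.008]
wrist_force: [-4.2, 3.1, 2.0]
grip_width: -0.0003
```

>>> apply_moves(linear=[[0.01,0.001,0]], delta_rot=[[0,0,-0.006]])

```text
time_s: 9.3
eef_pos: [0.5389, 0.0604, 0.0998]
tcp_rot: [2.135, -2.303, -0.008]
wrist_force: [-4.0, 2.4, 1.8]
grip_width: -0.0001
```

>>> apply_moves(linear=[[0.008,0.001,0]], delta_rot=[[0,0,-0.005]])

```text
time_s: 9.4
eef_pos: [0.5401, 0.0606, 0.0998]
tcp_rot: [2.117, -2.32, -0.008]
wrist_force: [-4.3, 3.4, 1.2]
grip_width: -0.0002
```

>>> apply_moves(linear=[[0.007,0,0]], delta_rot=[[0,0,-0.004]])

```text
time_s: 9.5
eef_pos: [0.5412, 0.0607, 0.0999]
tcp_rot: [2.103, -2.333, -0.008]
wrist_force: [-3.8, 4.1, 2.2]
grip_width: 0.0001
```

>>> apply_moves(linear=[[0.007,0,0]], delta_rot=[[0,0,-0.004]])

```text
time_s: 9.6
eef_pos: [0.5422, 0.0608, 0.0999]
tcp_rot: [2.088, -2.346, -0.008]
wrist_force: [-5.5, 4.5, 1.4]
grip_width: 0.0002
```

>>> apply_moves(linear=[[0.006,-0.001,0]], delta_rot=[[0,0,-0.003]])

```text
time_s: 9.7
eef_pos: [0.5423, 0.0609, 0.0998]
tcp_rot: [2.077, -2.355, -0.011]
wrist_force: [-8.3, 5.3, 5.2]
grip_width: -0.0
```

>>> apply_moves(linear=[[0.006,-0.001,0]], delta_rot=[[0,0,-0.002]])

```text
time_s: 9.8
eef_pos: [0.5423, 0.061, 0.0998]
tcp_rot: [2.069, -2.361, -0.013]
wrist_force: [-11.0, 6.3, 8.2]
grip_width: -0.0002
```

>>> apply_moves(linear=[[0.006,-0.001,0]], delta_rot=[[0,0,0]])

```text
time_s: 9.9
eef_pos: [0.5423, 0.061, 0.0998]
tcp_rot: [2.068, -2.359, -0.014]
wrist_force: [-13.8, 5.7, 9.7]
grip_width: 0.0001
```

The middle lever stopped dead at x=.542, which is within 1.5 mm of the stop I predicted. I'll back off, lift and look.

>>> apply_moves(linear=[[-0.06,0.008,0],[-0.1,0.014,0],[0,0,0.2],[0,0,0.2],[-0.2,-0.2,0],[-0.1,-0.25,0],[0,-0.3,0],[0,0,0]], delta_rot=[[0,0,0],[0,0,0],[0,0,0.045],[0,0,0.045],[0,0,0.045],[0,0,0.045],[0,0,0.045],[0,0,0.045]])

```text
time_s: 10.7
eef_pos: [0.4788, -0.0512, 0.1611]
tcp_rot: [2.853, -1.316, 0.005]
wrist_force: [0.6, 0.9, 0.6]
grip_width: -0.0002
```

```bash
cat >> h.py <<'E'
def look(name):
    pt,P=cloud("top");z=P[...,2]
    for k in PV:
        v=PV[k]; rr=np.hypot(P[...,0]-v[0],P[...,1]-v[1])
        g=(rr<.115)&(rr>.035)&(z>.107)&(z<.14)&(pt.max(-1)<60)
        # keep region of this lever
        dl=P[...,:2]-v; a=dl@-ex; b=dl@ey; g&=(a>-.02)&(b>-.02)&(b<.12)
        n,l,s,c=cv2.connectedComponentsWithStats(g.astype(np.uint8))
        for i in range(1,n):
            if s[i,4]<30: continue
            q=P[l==i]; m=q.mean(0); dd=m[:2]-v; print(k,s[i,4],m.round(4),"theta",np.arctan2(dd@ey,dd@-ex).round(3),"r",np.hypot(*dd).round(3))
    cv2.imwrite(f"pics/{name}.png",cv2.resize(pt[110:260,160:360],None,fx=3.8,fy=3.8)[:,:,::-1])
E
python3 - <<'E'
from h import *
look("top4")
s,p,y=st(); print(s["time_s"],p,y,s["wrist_force"])
E
```

```text
L 93 [0.4942 0.1264 0.1255] theta -0.015 r 0.075
M 76 [0.56   0.0557 0.126 ] theta 1.556 r 0.076
R 81 [ 0.4573 -0.1433  0.1258] theta 0.051 r 0.075
10.75 [ 0.47866397 -0.04937193  0.16092435] -49.10330994870006 [-0.27975076 -0.37802605  0.78417498]
```

View pics/top4.png

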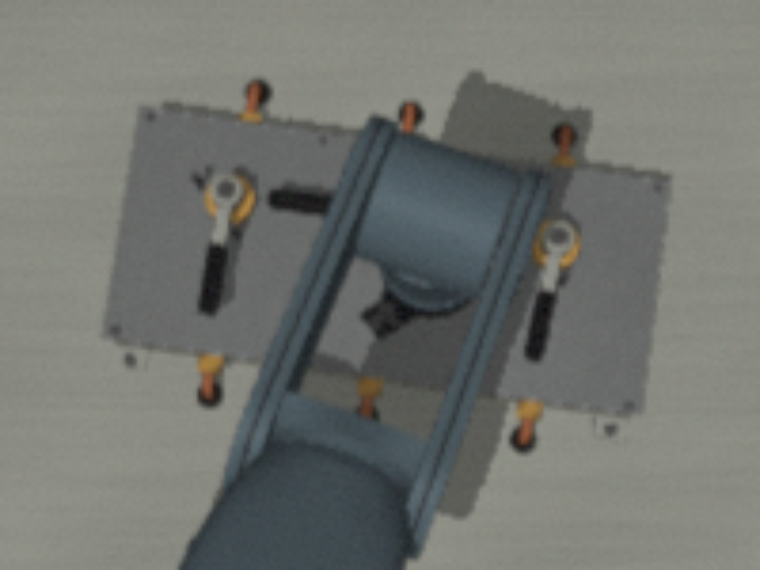

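The middle lever now points left at theta ≈1.556 (crop (300,200)), so it is shut. Next I'll retry the right lever.

>>> apply_moves(linear=[[-0.05,-0.22,0],[-0.05,-0.22,0],[-0.05,-0.22,0],[-0.064,-0.217,0],[0,0,-0.1],[0,0,-0.2],[0,0,-0.1],[0,0,0]], delta_rot=[[0,0,0.0457],[0,0,0.0457],[0,0,0.0457],[0,0,0.0457],[0,0,0.0457],[0,0,0],[0,0,0],[0,0,0]])

```text
time_s: 11.55
eef_pos: [0.445, -0.1773, 0.0985]
tcp_rot: [-3.13, 0.235, 0.005]
wrist_force: [-0.3, -0.4, 0.1]
grip_width: -0.0004
```

>>> apply_moves(linear=[[0.006,0.04,0],[0.006,0.04,0],[0.003,0.02,0]], delta_rot=[[0,0,0],[0,0,0],[0,0,0]])

```text
time_s: 11.85
eef_pos: [0.4492, -0.1633, 0.1017]
tcp_rot: [3.132, -0.231, 0.003]
wrist_force: [0.4, 0.5, 0.8]
grip_width: -0.0002
```

```bash
python3 - <<'E'
from h import *
s,p,y=st(); print(s["time_s"],p,y,s["wrist_force"],(tgt("R",.05,d=.0175)-p[:2])/.15)
E
```

```text
11.85 [ 0.44919622 -0.16333658  0.10165486] -8.447995951302403 [0.3554469  0.50464246 0.79242176] [-0.00240541  0.02486419]
```

>>> apply_moves(linear=[[0.001,0.004,0]], delta_rot=[[0,0,0]])

```text
time_s: 11.95
eef_pos: [0.4491, -0.1629, 0.1015]
tcp_rot: [3.132, -0.231, 0.002]
wrist_force: [-0.6, -0.5, -1.0]
grip_width: 0.0003
```

>>> apply_moves(linear=[[0.001,0.005,0]], delta_rot=[[0,0,0]])

```text
time_s: 12.05
eef_pos: [0.4491, -0.1626, 0.1012]
tcp_rot: [3.132, -0.231, 0.002]
wrist_force: [-0.3, -0.5, 0.2]
grip_width: 0.0002
```

>>> apply_moves(linear=[[0.001,0.005,0]], delta_rot=[[0,0,0]])

```text
time_s: 12.15
eef_pos: [0.449, -0.162, 0.1009]
tcp_rot: [3.133, -0.232, 0.001]
wrist_force: [-0.2, 0.2, -0.0]
grip_width: 0.0001
```

>>> apply_moves(linear=[[0.001,0.005,0]], delta_rot=[[0,0,0]])

```text
time_s: 12.25
eef_pos: [0.4491, -0.1613, 0.1008]
tcp_rot: [3.133, -0.232, 0.0]
wrist_force: [0.0, 1.0, -0.5]
grip_width: 0.0001
```

>>> apply_moves(linear=[[0.001,0.005,0]], delta_rot=[[0,0,0]])

```text
time_s: 12.35
eef_pos: [0.4491, -0.1611, 0.1008]
tcp_rot: [3.132, -0.232, 0.0]
wrist_force: [-1.6, -4.3, 2.0]
grip_width: -0.0
```

>>> apply_moves(linear=[[0.001,0.005,0]], delta_rot=[[0,0,0]])

```text
time_s: 12.45
eef_pos: [0.4492, -0.161, 0.1008]
tcp_rot: [3.131, -0.231, -0.0]
wrist_force: [-3.8, -6.8, -0.4]
grip_width: -0.0002
```

>>> apply_moves(linear=[[0.001,0.005,0]], delta_rot=[[0,0,0]])

```text
time_s: 12.55
eef_pos: [0.4492, -0.1609, 0.1008]
tcp_rot: [3.13, -0.231, -0.0]
wrist_force: [-4.5, -9.9, -0.4]
grip_width: -0.0001
```

>>> apply_moves(linear=[[0.001,0.005,0]], delta_rot=[[0,0,0]])

```text
time_s: 12.65
eef_pos: [0.4493, -0.1606, 0.1009]
tcp_rot: [3.129, -0.231, -0.001]
wrist_force: [-4.5, -11.2, -1.3]
grip_width: 0.0001
```

>>> apply_moves(linear=[[0.001,0.005,0]], delta_rot=[[0,0,0]])

```text
time_s: 12.75
eef_pos: [0.4493, -0.1603, 0.1008]
tcp_rot: [3.128, -0.231, -0.001]
wrist_force: [-5.6, -14.1, 0.1]
grip_width: 0.0003
```

The right lever is still locked: 15 N with no travel. That leaves the left lever next.

>>> apply_moves(linear=[[-0.02,-0.09,0],[-0.01,-0.05,0.12],[0,0,0.28],[0.05,0.32,0],[0.05,0.32,0],[0.05,0.32,0],[0.05,0.32,0],[0.05,0.32,0]], delta_rot=[[0,0,0],[0,0,0],[0,0,0],[0,0,0],[0,0,0],[0,0,0],[0,0,0],[0,0,0]])

```text
time_s: 13.55
eef_pos: [0.4829, 0.0632, 0.1608]
tcp_rot: [-3.132, 0.233, -0.0]
wrist_force: [1.8, -1.0, -0.5]
grip_width: 0.0002
```

>>> apply_moves(linear=[[0.04,0.27,0],[0,0,0]], delta_rot=[[0,0,0],[0,0,0]])

```text
time_s: 13.75
eef_pos: [0.4888, 0.1065, 0.1606]
tcp_rot: [-3.131, 0.224, 0.0]
wrist_force: [0.3, -0.6, -0.2]
grip_width: 0.0001
```

```bash
python3 - <<'E'
from h import *
s,p,y=st(); print(s["time_s"],p,y,s["wrist_force"],(tgt("L",0,d=.03)-p[:2])/.15,(.1-p[2])/.15)
E
```

```text
13.75 [0.48878792 0.10646655 0.16061155] -8.175914926066822 [ 0.28093516 -0.64118307 -0.18127961] [-0.02123037 -0.05360497] -0.40407699798261404
```

>>> apply_moves(linear=[[-0.02,-0.055,0],[0,0,-0.1],[0,0,-0.2],[0,0,-0.1],[0,0,0],[0.003,0.02,0],[0.003,0.02,0]], delta_rot=[[0,0,0],[0,0,0],[0,0,0],[0,0,0],[0,0,0],[0,0,0],[0,0,0]])

```text
time_s: 14.45
eef_pos: [0.4875, 0.0989, 0.1017]
tcp_rot: [-3.133, 0.235, -0.003]
wrist_force: [0.5, -0.3, 0.1]
grip_width: -0.0
```

>>> apply_moves(linear=[[0.002,0.013,0]], delta_rot=[[0,0,0]])

```text
time_s: 14.55
eef_pos: [0.4878, 0.1016, 0.1018]
tcp_rot: [-3.133, 0.233, -0.003]
wrist_force: [-0.4, 0.8, -0.4]
grip_width: -0.0001
```

>>> apply_moves(linear=[[0.001,0.01,0]], delta_rot=[[0,0,0]])

```text
time_s: 14.65
eef_pos: [0.4877, 0.1034, 0.1015]
tcp_rot: [-3.133, 0.232, -0.002]
wrist_force: [0.3, 0.1, 0.8]
grip_width: -0.0003
```

>>> apply_moves(linear=[[0.001,0.008,0]], delta_rot=[[0,0,0]])

```text
time_s: 14.75
eef_pos: [0.4875, 0.1047, 0.1011]
tcp_rot: [-3.133, 0.231, -0.001]
wrist_force: [0.7, 0.1, -0.2]
grip_width: -0.0001
```

>>> apply_moves(linear=[[0.001,0.008,0]], delta_rot=[[0,0,0]])

```text
time_s: 14.85
eef_pos: [0.4875, 0.1059, 0.1009]
tcp_rot: [-3.133, 0.231, -0.001]
wrist_force: [-0.3, 0.4, -0.3]
grip_width: 0.0002
```

>>> apply_moves(linear=[[0.001,0.007,0]], delta_rot=[[0,0,0]])

```text
time_s: 14.95
eef_pos: [0.4876, 0.1069, 0.1007]
tcp_rot: [3.133, -0.231, 0.0]
wrist_force: [-0.3, 0.5, -0.3]
grip_width: -0.0
```

>>> apply_moves(linear=[[0.001,0.007,0]], delta_rot=[[0,0,0]])

```text
time_s: 15.05
eef_pos: [0.4877, 0.1079, 0.1007]
tcp_rot: [3.133, -0.232, -0.0]
wrist_force: [0.5, -1.1, 0.6]
grip_width: -0.0001
```

>>> apply_moves(linear=[[0.001,0.007,0]], delta_rot=[[0,0,0]])

```text
time_s: 15.15
eef_pos: [0.4878, 0.1089, 0.1006]
tcp_rot: [3.133, -0.232, -0.0]
wrist_force: [0.1, 0.6, -0.5]
grip_width: 0.0004
```

>>> apply_moves(linear=[[0.001,0.007,0]], delta_rot=[[0,0,0]])

```text
time_s: 15.25
eef_pos: [0.488, 0.1099, 0.1006]
tcp_rot: [3.133, -0.232, -0.0]
wrist_force: [0.9, -0.8, 0.7]
grip_width: -0.0
```

>>> apply_moves(linear=[[0.001,0.007,0]], delta_rot=[[0,0,0]])

```text
time_s: 15.35
eef_pos: [0.4881, 0.1106, 0.1006]
tcp_rot: [3.132, -0.231, -0.0]
wrist_force: [-0.1, -4.0, 1.0]
grip_width: -0.0002
```

>>> apply_moves(linear=[[0.001,0.006,0]], delta_rot=[[0,0,0]])

```text
time_s: 15.45
eef_pos: [0.4881, 0.1112, 0.1006]
tcp_rot: [3.132, -0.231, -0.001]
wrist_force: [-0.8, -4.7, 0.8]
grip_width: 0.0001
```

>>> apply_moves(linear=[[0.001,0.006,0]], delta_rot=[[0,0,0]])

```text
time_s: 15.55
eef_pos: [0.4882, 0.1121, 0.1006]
tcp_rot: [3.132, -0.232, -0.001]
wrist_force: [-1.7, -4.9, 0.9]
grip_width: -0.0
```

>>> apply_moves(linear=[[0.001,0.007,0]], delta_rot=[[0,0,0]])

```text
time_s: 15.65
eef_pos: [0.4883, 0.1134, 0.1006]
tcp_rot: [3.132, -0.232, -0.001]
wrist_force: [-1.3, -3.9, 1.3]
grip_width: -0.0003
```

>>> apply_moves(linear=[[0.001,0.007,0]], delta_rot=[[0,0,0]])

```text
time_s: 15.75
eef_pos: [0.4884, 0.1146, 0.1006]
tcp_rot: [3.133, -0.232, -0.001]
wrist_force: [-2.2, -4.8, 1.7]
grip_width: 0.0001
```

>>> apply_moves(linear=[[0.001,0.007,0]], delta_rot=[[0,0,0]])

```text
time_s: 15.85
eef_pos: [0.4885, 0.1158, 0.1006]
tcp_rot: [3.133, -0.232, -0.001]
wrist_force: [-2.8, -4.0, 1.7]
grip_width: 0.0
```

>>> apply_moves(linear=[[0.001,0.007,0]], delta_rot=[[0,0,0]])

```text
time_s: 15.95
eef_pos: [0.4886, 0.1169, 0.1006]
tcp_rot: [3.133, -0.232, -0.001]
wrist_force: [-3.2, -3.9, 2.6]
grip_width: -0.0001
```

>>> apply_moves(linear=[[0.001,0.007,0]], delta_rot=[[0,0,0]])

```text
time_s: 16.05
eef_pos: [0.4887, 0.118, 0.1006]
tcp_rot: [3.133, -0.232, -0.001]
wrist_force: [-2.3, -4.6, 1.7]
grip_width: -0.0004
```

>>> apply_moves(linear=[[0.001,0.007,0]], delta_rot=[[0,0,0]])

```text
time_s: 16.15
eef_pos: [0.4889, 0.119, 0.1006]
tcp_rot: [3.133, -0.232, -0.001]
wrist_force: [-3.0, -3.6, 1.5]
grip_width: 0.0
```

```bash
python3 - <<'E'
from h import *
print(tgt("L",.1,d=.0175))
arc("L",.0175,[.18]); arc("L",.0175,np.arange(.18,1.4,.06))
E
```

```text
[0.48713242 0.11898721]
now [0.48888861 0.11904979 0.10058383] -8.462496563103274 [-3.  -3.6  1.5] 16.15
[[-0.009, 0.043, 0]]
[[0, 0, -0.047]]
now [0.48888861 0.11904979 0.10058383] -8.462496563103274 [-3.  -3.6  1.5] 16.15
[[-0.009, 0.043, 0], [0.004, 0.033, 0], [0.007, 0.032, 0], [0.008, 0.031, 0], [0.01, 0.032, 0], [0.012, 0.03, 0], [0.014, 0.03, 0], [0.015, 0.029, 0], [0.018, 0.027, 0], [0.019, 0.027, 0], [0.02, 0.026, 0], [0.022, 0.024, 0], [0.023, 0.023, 0], [0.025, 0.022, 0], [0.026, 0.02, 0], [0.027, 0.018, 0], [0.028, 0.017, 0], [0.029, 0.015, 0], [0.03, 0.013, 0], [0.031, 0.011, 0], [0.031, 0.01, 0]]
[[0, 0, -0.047], [0, 0, -0.0268], [0, 0, -0.0191], [0, 0, -0.0191], [0, 0, -0.0191], [0, 0, -0.0191], [0, 0, -0.0191], [0, 0, -0.0191], [0, 0, -0.0191], [0, 0, -0.0191], [0, 0, -0.0191], [0, 0, -0.0191], [0, 0, -0.0191], [0, 0, -0.0191], [0, 0, -0.0191], [0, 0, -0.0191], [0, 0, -0.0191], [0, 0, -0.0191], [0, 0, -0.0191], [0, 0, -0.0191], [0, 0, -0.0191]]
```

The left lever is free. I'll swing it in slow chunks.

>>> apply_moves(linear=[[0,0.03,0],[0.002,0.032,0],[0.005,0.032,0],[0.007,0.031,0],[0.009,0.032,0],[0.012,0.03,0]], delta_rot=[[0,0,-0.025],[0,0,-0.025],[0,0,-0.025],[0,0,-0.025],[0,0,-0.02],[0,0,-0.019]])

```text
time_s: 16.75
eef_pos: [0.4929, 0.1466, 0.1005]
tcp_rot: [3.005, -0.908, -0.005]
wrist_force: [-7.3, -6.6, 6.1]
grip_width: 0.0002
```

>>> apply_moves(linear=[[0.014,0.03,0],[0.015,0.029,0],[0.018,0.027,0],[0.019,0.027,0]], delta_rot=[[0,0,-0.019],[0,0,-0.019],[0,0,-0.019],[0,0,-0.019]])

```text
time_s: 17.15
eef_pos: [0.5019, 0.1641, 0.1004]
tcp_rot: [2.876, -1.259, -0.007]
wrist_force: [-9.0, -5.0, 6.2]
grip_width: -0.0001
```

```bash
python3 - <<'E'
from h import *
print(tgt("L",.7,d=.0175))
arc("L",.0175,np.arange(.76,1.4,.06))
E
```

```text
[0.50255383 0.16486603]
now [0.50194448 0.16406182 0.1003955 ] -47.28682158928981 [-9.  -5.   6.2] 17.15
[[0.024, 0.031, 0], [0.021, 0.025, 0], [0.023, 0.024, 0], [0.025, 0.022, 0], [0.025, 0.02, 0], [0.027, 0.019, 0], [0.028, 0.017, 0], [0.028, 0.016, 0], [0.03, 0.014, 0], [0.031, 0.012, 0], [0.031, 0.01, 0]]
[[0, 0, -0.0237], [0, 0, -0.0191], [0, 0, -0.0191], [0, 0, -0.0191], [0, 0, -0.019], [0, 0, -0.0191], [0, 0, -0.0191], [0, 0, -0.0191], [0, 0, -0.0191], [0, 0, -0.0191], [0, 0, -0.0191]]
```

>>> apply_moves(linear=[[0.02,0.025,0.003],[0.02,0.025,0.003],[0.023,0.024,0],[0.025,0.022,0]], delta_rot=[[0,0,-0.019],[0,0,-0.019],[0,0,-0.019],[0,0,-0.019]])

```text
time_s: 17.55
eef_pos: [0.5144, 0.1785, 0.1005]
tcp_rot: [2.704, -1.592, -0.009]
wrist_force: [-8.4, -3.7, 3.1]
grip_width: 0.0005
```

>>> apply_moves(linear=[[0.025,0.02,0],[0.027,0.018,0],[0.028,0.016,0],[0.028,0.014,0]], delta_rot=[[0,0,-0.019],[0,0,-0.019],[0,0,-0.019],[0,0,-0.019]])

```text
time_s: 17.95
eef_pos: [0.5309, 0.19, 0.1005]
tcp_rot: [2.496, -1.904, -0.01]
wrist_force: [-8.2, 2.4, 1.7]
grip_width: -0.0002
```

```bash
python3 - <<'E'
from h import *
print(tgt("L",1.18,d=.0175),tgt("L",1.571,d=.0175))
arc("L",.0175,np.arange(1.23,1.55,.05))
E
```

```text
[0.53216612 0.19014038] [0.56282079 0.19865823]
now [0.53088313 0.19002902 0.10048793] -74.66390084720774 [-8.2  2.4  1.7] 17.95
[[0.033, 0.012, 0], [0.025, 0.011, 0], [0.026, 0.009, 0], [0.026, 0.008, 0], [0.027, 0.006, 0], [0.027, 0.006, 0], [0.027, 0.003, 0]]
[[0, 0, -0.0212], [0, 0, -0.0159], [0, 0, -0.0159], [0, 0, -0.0159], [0, 0, -0.0159], [0, 0, -0.0159], [0, 0, -0.016]]
```

>>> apply_moves(linear=[[0.026,0.012,0],[0.025,0.011,0],[0.026,0.009,0],[0.026,0.008,0]], delta_rot=[[0,0,-0.018],[0,0,-0.016],[0,0,-0.016],[0,0,-0.016]])

```text
time_s: 18.35
eef_pos: [0.5466, 0.1964, 0.1005]
tcp_rot: [2.286, -2.151, -0.009]
wrist_force: [-6.1, 2.2, -0.3]
grip_width: 0.0004
```

>>> apply_moves(linear=[[0.016,0.004,0],[0.016,0.004,0],[0.014,0.003,0]], delta_rot=[[0,0,-0.011],[0,0,-0.01],[0,0,-0.009]])

```text
time_s: 18.65
eef_pos: [0.5542, 0.1982, 0.1005]
tcp_rot: [2.184, -2.257, -0.008]
wrist_force: [-4.6, 2.9, -0.3]
grip_width: 0.0002
```

>>> apply_moves(linear=[[0.012,0.001,0]], delta_rot=[[0,0,-0.007]])

```text
time_s: 18.75
eef_pos: [0.556, 0.1985, 0.1005]
tcp_rot: [2.159, -2.28, -0.008]
wrist_force: [-4.2, 4.4, -0.6]
grip_width: -0.0004
```

>>> apply_moves(linear=[[0.008,0,0]], delta_rot=[[0,0,-0.005]])

```text
time_s: 18.85
eef_pos: [0.5573, 0.1986, 0.1005]
tcp_rot: [2.142, -2.297, -0.008]
wrist_force: [-4.1, 3.4, -2.2]
grip_width: -0.0001
```

>>> apply_moves(linear=[[0.008,0,0]], delta_rot=[[0,0,-0.005]])

```text
time_s: 18.95
eef_pos: [0.5584, 0.1986, 0.1006]
tcp_rot: [2.124, -2.314, -0.008]
wrist_force: [-4.8, 4.3, -1.9]
grip_width: 0.0001
```

>>> apply_moves(linear=[[0.007,0,0]], delta_rot=[[0,0,-0.004]])

```text
time_s: 19.05
eef_pos: [0.5595, 0.1986, 0.1005]
tcp_rot: [2.109, -2.327, -0.008]
wrist_force: [-4.0, 4.0, -1.1]
grip_width: -0.0001
```

>>> apply_moves(linear=[[0.006,-0.001,0]], delta_rot=[[0,0,-0.003]])

```text
time_s: 19.15
eef_pos: [0.5604, 0.1985, 0.1006]
tcp_rot: [2.099, -2.337, -0.008]
wrist_force: [-4.1, 1.8, -0.3]
grip_width: -0.0
```

>>> apply_moves(linear=[[0.006,-0.001,0]], delta_rot=[[0,0,-0.003]])

```text
time_s: 19.25
eef_pos: [0.5612, 0.1984, 0.1005]
tcp_rot: [2.087, -2.346, -0.008]
wrist_force: [-7.0, 5.4, 0.7]
grip_width: -0.0005
```

>>> apply_moves(linear=[[0.006,-0.001,0]], delta_rot=[[0,0,-0.002]])

```text
time_s: 19.35
eef_pos: [0.5612, 0.1984, 0.1005]
tcp_rot: [2.079, -2.352, -0.01]
wrist_force: [-9.4, 5.9, 2.5]
grip_width: 0.0001
```

>>> apply_moves(linear=[[0.006,-0.001,0]], delta_rot=[[0,0,0]])

```text
time_s: 19.45
eef_pos: [0.5612, 0.1984, 0.1005]
tcp_rot: [2.079, -2.351, -0.012]
wrist_force: [-12.4, 5.1, 4.4]
grip_width: 0.0001
```

>>> apply_moves(linear=[[0.003,0,0],[0,0,0]], delta_rot=[[0,0,0],[0,0,0]])

```text
time_s: 19.65
eef_pos: [0.5612, 0.1984, 0.1005]
tcp_rot: [2.079, -2.35, -0.013]
wrist_force: [-11.2, 4.6, 3.7]
grip_width: -0.0001
```

>>> apply_moves(linear=[[-0.06,0.008,0],[-0.1,0.014,0],[0,0,0.2],[0,0,0.2],[-0.2,-0.1,0],[-0.15,-0.28,0],[0,-0.32,0],[0,-0.32,0]], delta_rot=[[0,0,0],[0,0,0],[0,0,0.045],[0,0,0.045],[0,0,0.045],[0,0,0.045],[0,0,0.045],[0,0,0.045]])

```text
time_s: 20.45
eef_pos: [0.4892, 0.0537, 0.1621]
tcp_rot: [-2.853, 1.311, -0.003]
wrist_force: [1.8, -0.8, -0.3]
grip_width: -0.0002
```

```bash
python3 - <<'E'
from h import *
look("top5")
s,p,y=st(); print(s["time_s"],p,y,s["wrist_force"],(tgt("R",0,d=.032)-p[:2])/.15)
E
```

```text
L 68 [0.5788 0.1937 0.1261] theta 1.558 r 0.077
R 83 [ 0.4576 -0.1437  0.1254] theta 0.047 r 0.074
20.5 [0.490098   0.04722995 0.16208588] -48.88207874937925 [ 0.84555353 -4.45556105  0.27872247] [-0.28715324 -1.50189784]
```

View pics/top5.png

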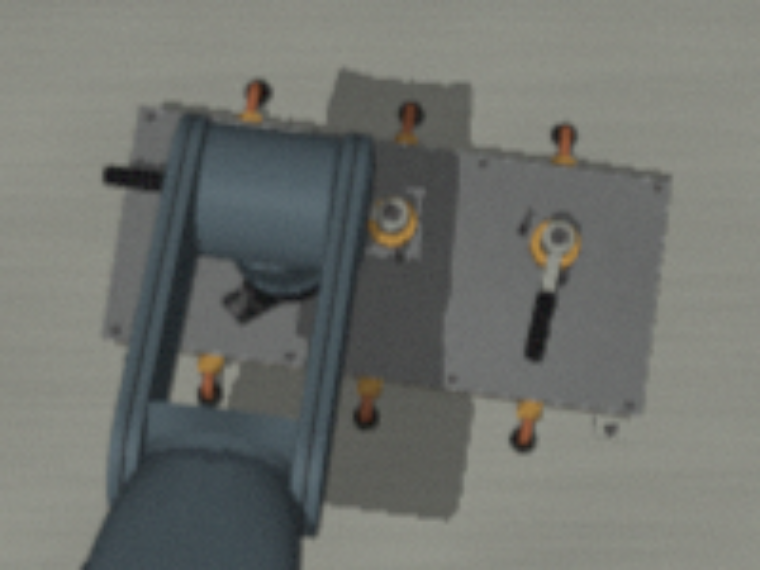

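The left lever is shut, with its grip at crop (130,177) and theta 1.558. The right lever is last.

>>> apply_moves(linear=[[-0.05,-0.3,0],[-0.06,-0.3,0],[-0.06,-0.3,0],[-0.06,-0.3,0],[-0.057,-0.3,0],[0,0,0]], delta_rot=[[0,0,0.0455],[0,0,0.0455],[0,0,0.0455],[0,0,0.0455],[0,0,0.0455],[0,0,0]])

```text
time_s: 21.1
eef_pos: [0.4512, -0.1571, 0.162]
tcp_rot: [3.121, -0.336, 0.004]
wrist_force: [0.5, 0.4, 0.8]
grip_width: -0.0002
```

```bash
python3 - <<'E'
from h import *
s,p,y=st(); print(s["time_s"],p,y,s["wrist_force"],(tgt("R",0,d=.032)-p[:2])/.15,(.1-p[2])/.15)
E
```

```text
21.1 [ 0.45115224 -0.15711323  0.16196834] -12.297039756832707 [0.46769831 0.43010338 0.77227459] [-0.02751486 -0.13961002] -0.41312226898219395
```

>>> apply_moves(linear=[[-0.027,-0.14,0],[0,0,0],[0,0,-0.1],[0,0,-0.2],[0,0,-0.11],[0,0,0]], delta_rot=[[0,0,0.024],[0,0,0],[0,0,0],[0,0,0],[0,0,0],[0,0,0]])

```text
time_s: 21.7
eef_pos: [0.4457, -0.1711, 0.098]
tcp_rot: [-3.131, 0.219, 0.006]
wrist_force: [-0.2, -0.2, 0.3]
grip_width: 0.0002
```

>>> apply_moves(linear=[[0.004,0.03,0],[0.004,0.03,0],[0.002,0.01,0],[0,0,0]], delta_rot=[[0,0,0],[0,0,0],[0,0,0],[0,0,0]])

```text
time_s: 22.1
eef_pos: [0.4488, -0.1628, 0.1009]
tcp_rot: [3.133, -0.216, 0.002]
wrist_force: [0.3, -0.2, 0.1]
grip_width: 0.0001
```

>>> apply_moves(linear=[[0.001,0.007,0]], delta_rot=[[0,0,0]])

```text
time_s: 22.2
eef_pos: [0.4487, -0.1622, 0.1006]
tcp_rot: [3.133, -0.217, 0.002]
wrist_force: [-0.2, 0.7, 0.2]
grip_width: 0.0002
```

>>> apply_moves(linear=[[0.001,0.006,0]], delta_rot=[[0,0,0]])

```text
time_s: 22.3
eef_pos: [0.4486, -0.1613, 0.1004]
tcp_rot: [3.134, -0.217, 0.001]
wrist_force: [0.1, -1.9, 1.3]
grip_width: 0.0003
```

>>> apply_moves(linear=[[0.001,0.005,0]], delta_rot=[[0,0,0]])

```text
time_s: 22.4
eef_pos: [0.4488, -0.1612, 0.1004]
tcp_rot: [3.133, -0.216, 0.001]
wrist_force: [-2.1, -4.0, 1.6]
grip_width: -0.0003
```

>>> apply_moves(linear=[[0.001,0.005,0]], delta_rot=[[0,0,0]])

```text
time_s: 22.5
eef_pos: [0.4488, -0.1606, 0.1004]
tcp_rot: [3.133, -0.217, 0.0]
wrist_force: [-2.0, -4.1, 2.2]
grip_width: -0.0001
```

>>> apply_moves(linear=[[0.001,0.005,0]], delta_rot=[[0,0,0]])

```text
time_s: 22.6
eef_pos: [0.449, -0.1596, 0.1003]
tcp_rot: [3.133, -0.217, 0.0]
wrist_force: [-3.1, -3.9, 3.1]
grip_width: 0.0002
```

>>> apply_moves(linear=[[0.001,0.005,0]], delta_rot=[[0,0,0]])

```text
time_s: 22.7
eef_pos: [0.4491, -0.1586, 0.1003]
tcp_rot: [3.133, -0.217, 0.0]
wrist_force: [-3.3, -4.3, 3.2]
grip_width: -0.0001
```

>>> apply_moves(linear=[[0.001,0.005,0]], delta_rot=[[0,0,0]])

```text
time_s: 22.8
eef_pos: [0.4492, -0.1576, 0.1002]
tcp_rot: [3.134, -0.217, 0.0]
wrist_force: [-3.0, -4.8, 3.4]
grip_width: -0.0002
```

The right lever is free now. I'll use the same swing as for the left.

>>> apply_moves(linear=[[0,0.022,0.002],[0,0.03,0.002],[0.002,0.032,0],[0.005,0.032,0],[0.007,0.031,0],[0.009,0.032,0]], delta_rot=[[0,0,-0.02],[0,0,-0.025],[0,0,-0.025],[0,0,-0.025],[0,0,-0.02],[0,0,-0.02]])

```text
time_s: 23.4
eef_pos: [0.4529, -0.131, 0.1004]
tcp_rot: [3.016, -0.875, 0.001]
wrist_force: [-0.1, -6.5, -3.1]
grip_width: 0.0001
```

```bash
python3 - <<'E'
from h import *
for t in (.4,.45,.5): print(tgt("R",t,d=.0175))
arc("R",.0175,np.arange(.51,1.0,.06))
E
```

```text
[ 0.45307617 -0.13140803]
[ 0.45447724 -0.12756106]
[ 0.45606882 -0.12378892]
now [ 0.4528769  -0.13100883  0.10038485] -32.361986635934436 [-0.1 -6.5 -3.1] 23.4
[[0.024, 0.053, 0], [0.014, 0.029, 0], [0.017, 0.029, 0], [0.018, 0.027, 0], [0.019, 0.026, 0], [0.022, 0.025, 0], [0.022, 0.024, 0], [0.024, 0.022, 0], [0.026, 0.021, 0]]
[[0, 0, -0.027], [0, 0, -0.0191], [0, 0, -0.0191], [0, 0, -0.0191], [0, 0, -0.0191], [0, 0, -0.0191], [0, 0, -0.0191], [0, 0, -0.0191], [0, 0, -0.0191]]
```

>>> apply_moves(linear=[[0.012,0.03,0],[0.013,0.03,0],[0.015,0.029,0],[0.018,0.027,0],[0.019,0.026,0]], delta_rot=[[0,0,-0.019],[0,0,-0.019],[0,0,-0.019],[0,0,-0.019],[0,0,-0.019]])

```text
time_s: 23.9
eef_pos: [0.4641, -0.1095, 0.1004]
tcp_rot: [2.853, -1.313, -0.001]
wrist_force: [-2.0, -6.7, -0.7]
grip_width: -0.0001
```

>>> apply_moves(linear=[[0.021,0.025,0],[0.022,0.024,0],[0.024,0.022,0],[0.025,0.02,0]], delta_rot=[[0,0,-0.019],[0,0,-0.019],[0,0,-0.019],[0,0,-0.019]])

```text
time_s: 24.3
eef_pos: [0.4772, -0.0953, 0.1003]
tcp_rot: [2.676, -1.644, -0.003]
wrist_force: [-4.8, -4.0, 2.7]
grip_width: -0.0002
```

```bash
python3 - <<'E'
from h import *
for t in (.9,.95,1.571): print(tgt("R",t,d=.0175))
arc("R",.0175,np.arange(1.0,1.4,.06))
E
```

```text
[ 0.47508784 -0.09738729]
[ 0.47816172 -0.09468297]
[ 0.52452079 -0.07584177]
now [ 0.47717013 -0.09534345  0.10031817] -63.117367711522235 [-4.8 -4.   2.7] 24.3
[[0.028, 0.021, 0], [0.027, 0.019, 0], [0.028, 0.018, 0], [0.028, 0.015, 0], [0.03, 0.014, 0], [0.03, 0.012, 0], [0.032, 0.01, 0]]
[[0, 0, -0.0121], [0, 0, -0.0191], [0, 0, -0.0191], [0, 0, -0.0191], [0, 0, -0.0191], [0, 0, -0.0191], [0, 0, -0.0191]]
```

>>> apply_moves(linear=[[0.025,0.019,0],[0.026,0.018,0],[0.028,0.017,0],[0.028,0.015,0]], delta_rot=[[0,0,-0.017],[0,0,-0.018],[0,0,-0.019],[0,0,-0.019]])

```text
time_s: 24.7
eef_pos: [0.4928, -0.0847, 0.1002]
tcp_rot: [2.47, -1.939, -0.005]
wrist_force: [-4.4, -3.5, 3.8]
grip_width: -0.0002
```

>>> apply_moves(linear=[[0.028,0.012,0],[0.028,0.011,0],[0.028,0.009,0]], delta_rot=[[0,0,-0.018],[0,0,-0.018],[0,0,-0.018]])

```text
time_s: 25.0
eef_pos: [0.505, -0.0794, 0.1001]
tcp_rot: [2.297, -2.141, -0.006]
wrist_force: [-5.9, -1.4, 4.2]
grip_width: 0.0
```

```bash
python3 - <<'E'
from h import *
for t in (1.3,1.35): print(tgt("R",t,d=.0175))
arc("R",.0175,[1.4,1.45,1.5,1.55])
E
```

```text
[ 0.5028868  -0.08047613]
[ 0.50677115 -0.07918231]
now [ 0.50498587 -0.07935477  0.10014089] -85.96817929983808 [-5.9 -1.4  4.2] 25.0
[[0.038, 0.008, 0], [0.027, 0.006, 0], [0.027, 0.005, 0], [0.027, 0.003, 0]]
[[0, 0, -0.0125], [0, 0, -0.0159], [0, 0, -0.0159], [0, 0, -0.0159]]
```

>>> apply_moves(linear=[[0.02,0.005,0],[0.018,0.004,0],[0.016,0.003,0],[0.014,0.003,0]], delta_rot=[[0,0,-0.01],[0,0,-0.01],[0,0,-0.009],[0,0,-0.008]])

```text
time_s: 25.4
eef_pos: [0.5156, -0.0768, 0.1001]
tcp_rot: [2.171, -2.27, -0.006]
wrist_force: [-5.1, 0.9, 3.6]
grip_width: 0.0002
```

>>> apply_moves(linear=[[0.012,0.001,0]], delta_rot=[[0,0,-0.006]])

```text
time_s: 25.5
eef_pos: [0.5176, -0.0766, 0.1]
tcp_rot: [2.149, -2.291, -0.006]
wrist_force: [-2.7, 3.2, 1.3]
grip_width: -0.0
```

>>> apply_moves(linear=[[0.009,0.001,0]], delta_rot=[[0,0,-0.005]])

```text
time_s: 25.6
eef_pos: [0.5191, -0.0766, 0.1]
tcp_rot: [2.131, -2.307, -0.005]
wrist_force: [-3.7, 3.6, 1.2]
grip_width: -0.0003
```

>>> apply_moves(linear=[[0.008,0,0]], delta_rot=[[0,0,-0.005]])

```text
time_s: 25.7
eef_pos: [0.5203, -0.0766, 0.1]
tcp_rot: [2.113, -2.324, -0.005]
wrist_force: [-4.3, 2.8, 0.5]
grip_width: -0.0002
```

>>> apply_moves(linear=[[0.007,0,0]], delta_rot=[[0,0,-0.004]])

```text
time_s: 25.8
eef_pos: [0.5213, -0.0766, 0.0999]
tcp_rot: [2.099, -2.337, -0.005]
wrist_force: [-4.1, 3.7, 0.9]
grip_width: -0.0002
```

>>> apply_moves(linear=[[0.006,0,0]], delta_rot=[[0,0,-0.003]])

```text
time_s: 25.9
eef_pos: [0.5222, -0.0766, 0.0999]
tcp_rot: [2.088, -2.347, -0.005]
wrist_force: [-4.3, 3.0, 1.6]
grip_width: 0.0
```

>>> apply_moves(linear=[[0.006,-0.001,0]], delta_rot=[[0,0,-0.003]])

```text
time_s: 26.0
eef_pos: [0.523, -0.0766, 0.0999]
tcp_rot: [2.077, -2.357, -0.006]
wrist_force: [-3.8, 3.6, 0.5]
grip_width: -0.0002
```

>>> apply_moves(linear=[[0.006,-0.001,0]], delta_rot=[[0,0,-0.002]])

```text
time_s: 26.1
eef_pos: [0.5234, -0.0767, 0.0998]
tcp_rot: [2.069, -2.363, -0.007]
wrist_force: [-6.8, 4.4, 4.7]
grip_width: 0.0001
```

>>> apply_moves(linear=[[0.006,-0.001,0]], delta_rot=[[0,0,0]])

```text
time_s: 26.2
eef_pos: [0.5234, -0.0766, 0.0998]
tcp_rot: [2.069, -2.361, -0.009]
wrist_force: [-10.1, 4.9, 4.9]
grip_width: -0.0001
```

>>> apply_moves(linear=[[0.004,0,0]], delta_rot=[[0,0,0]])

```text
time_s: 26.3
eef_pos: [0.5234, -0.0766, 0.0998]
tcp_rot: [2.069, -2.36, -0.011]
wrist_force: [-12.0, 2.7, 7.2]
grip_width: -0.0003
```

The right lever is dead against its stop. I'll release, retreat clear and verify.

>>> apply_moves(linear=[[0,0,0],[-0.06,0.008,0],[-0.1,0.014,0],[0,0,0.25],[-0.1,0,0.3],[-0.3,0,0.1],[-0.3,0,0],[0,0,0]], delta_rot=[[0,0,0],[0,0,0],[0,0,0],[0,0,0],[0,0,0],[0,0,0],[0,0,0],[0,0,0]])

```text
time_s: 27.1
eef_pos: [0.3931, -0.0738, 0.1981]
tcp_rot: [2.069, -2.363, -0.001]
wrist_force: [0.8, 0.3, 0.5]
grip_width: -0.0005
```

```bash
python3 - <<'E'
from h import *
look("top6")
p,_=ctrl.camera("side"); cv2.imwrite("pics/side6.png",p[:,:,::-1])
s,p,y=st(); print(s["time_s"],p,y,s["wrist_force"])
for t,c in (("tip_box","top"),("wash_bottle","top"),("reagent_bottle","top"),("tube_rack","side")): print(t,[r["centre"] for r in ctrl.search_frame(c,t)[:1]])
E
```

```text
L 80 [0.5783 0.1909 0.1256] theta 1.556 r 0.075
M 82 [0.5597 0.0535 0.1254] theta 1.556 r 0.074
R 97 [ 0.5396 -0.0858  0.1252] theta 1.555 r 0.072
27.2 [ 0.39770552 -0.075261    0.19882682] -97.61390919969946 [ 0.47572687 -0.09091916 -0.62835127]
tip_box [[0.4255, 0.456, 0.064]]
wash_bottle [[0.6414, 0.4144, 0.1054]]
reagent_bottle [[0.2854, -0.3862, 0.1034]]
tube_rack [[0.5669, -0.4925, 0.058]]
```

View pics/top6.png

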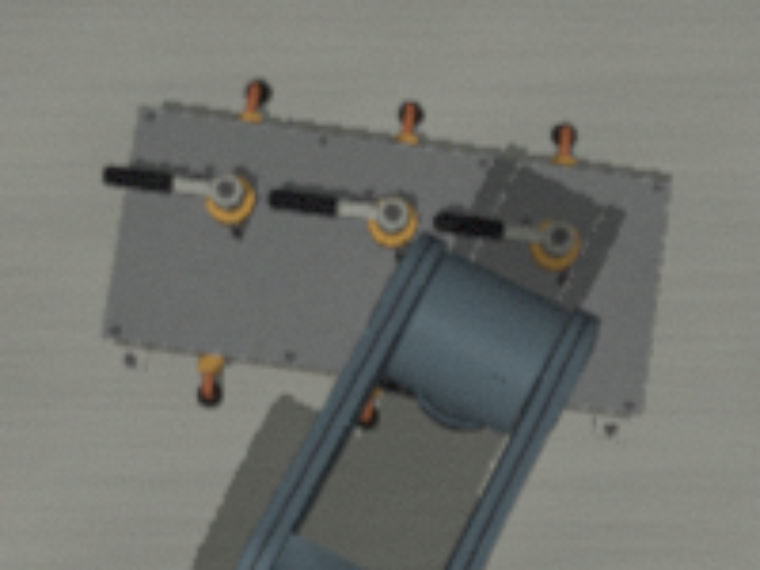

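View pics/side6.png

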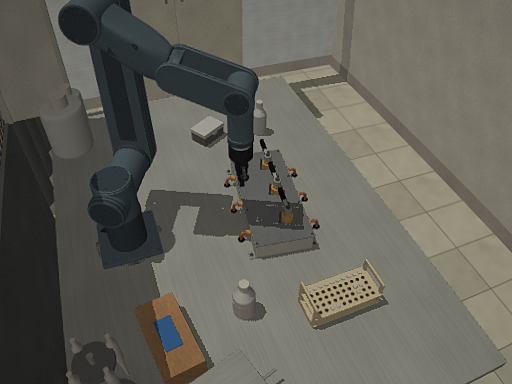

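All three levers point left in the top view (crop (140,178), (300,202), (468,223)), at theta ≈1.556 each. The side view shows the gripper clear at (240,165) and the bystanders where they were.

```bash
python3 -c "
from cell import ctrl
print(ctrl.finish_job())"
```

```text
the job is handed in; nothing more can be done
None
```

All three lever cocks are shut, and I handed the job in at about 27 s of the 72 s allowed; no verdict was reported.

- **Order found by feel:** middle, then left, then right. The right lever was locked on both earlier tries. I eased off at about 13 N and 15 N, with only its few degrees of slack taken up.
- **At the stops:** I pushed each free lever with the closed fingers until it stopped dead. The highest force I read was about 18 N against the 25 N limit. Force was only read at the end of each move, so a brief peak in between could have been missed.
- **Last checks:** the top camera put the levers at 1.556, 1.556 and 1.555 rad, against the 1.50 needed.
    - The tip box, wash bottle, reagent bottle and tube rack were within about 7 mm of where they were first seen, close to the camera's error.
    - The gripper was clear of everything, with the wrist force near zero.
- **Disagreements:** none beyond 2–3 mm between the camera's spindle positions and the point where the fingers met the levers.

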